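Turn the plaster mould plate to its bolt and lock it

TASK

Turn the round plaster mould plate on its stand by its edge lugs until one of its two rim notches faces the sliding bolt, then slide the bolt by its upright pin into that notch until it bottoms, and there press it home with about 15 N for half a second. Plaster chips, so never push the plate or the bolt with more than 22 N. Leave the plate lying flat on the stand with the bolt fully in the notch, and the wax bar and hex key beside the bolt where they lie.

Things in the scene. Friction and masses are not known exactly. Their poses are not given: they have to be found in the camera images.
- stand: Fixed stand: plywood board 285 x 190 x 12 mm (x -100 to 185 mm) with an aluminium boss 84 mm across, top at z = 30 mm, under the plate, a steel spigot 40 mm across, top at z = 56 mm, set up to 2 mm off centre along x, and an aluminium bolt guide (x 102 to 168 mm, 74 mm wide at its feet, cheeks 35 mm wide to z = 48 mm, strap to z = 52 mm). Origin on the table under the boss's centre; x points from there to the bolt, z up.
- mould_plate: Loose round white plaster plate, 140 mm across, 22 mm thick, 0.45 to 0.95 kg, flat on the boss, underside at z = 30 mm. Its 44 mm bore has 2 mm play each way on the spigot, so a firm push of the bolt shifts it until it bears on the spigot; it turns either way without limit against friction. Origin on its axis at its underside. Notches lie at its +x and -x rim (either may be used), lugs at its +y and -y rim.
- notch (a point): Middle of the flat floor of the plate's +x notch, half-way up, 56 mm from the plate's axis. The notch is cut through the thickness: 9 mm wide at the floor, 16 mm at the rim. The -x notch is the same.
- lug (a point): Middle of the plate's +y lug, half-way up (z = 41 mm), 80 mm from the axis. The lug runs from the rim (70 mm) to 90 mm from the axis, 22 mm wide at the root, 18 mm at the end, full thickness; the -y lug is the same. Pushing a lug sideways turns the plate. Beside and under it is free air down to the board (z = 12 mm).
- index_bolt: Steel bolt, slides along the stand's x, drags with about 2.5 N, stays where left, travel 50 mm. Origin at the middle of its nose tip, z = 41 mm; x axis points back, away from the plate. Nose 10 mm high, 7 mm wide at the tip, 14 mm from 14 mm back. Tip starts 97 to 99 mm from the stand's origin, clear of the lugs. Over about 4 degrees off line it jams on the rim; within that its taper turns the plate true.
- bolt_pin (a point): On the axis of the bolt's upright steel pin (14 mm across, 62 mm behind the nose tip), at z = 71 mm. The pin rises to z = 86 mm and is free above the guide's cheeks (z = 48 mm); push it from the side away from the plate.
- wax_bar: Bystander: green wax bar 37 x 76 x 14 mm on the board beside the guide (stand's -y side). Origin under its centre.
- hex_key: Bystander: black hex key 48 x 80 x 5 mm on the board beside the guide (stand's +y side). Origin under its centre.

How it is judged:
On the way, in this order (a step that is already met when the one before it is completed fails the run):
1. the plate is turned so that a notch faces the bolt (within 3.5 degrees) (angle between the x axis of mould_plate and the x axis of index_bolt, either way round below 0.061 rad), for 0.2 s.
2. the bolt is pressed home on the notch's floor: tip within 57.5 mm of the plate's axis, pressing on the plate with over 9 N for 0.3 s (horizontal distance between index_bolt and mould_plate below 0.0575 m and contact force between index_bolt and mould_plate above 9 N), for 0.3 s.
At the end, for the whole second after the job is handed in: The bolt's tip is in a notch, within 58 mm of the plate's axis (2 mm of the floor), the notch in line with the bolt within 2.5 degrees, the plate flat (0.03 rad) and down on the boss within 3 mm, at rest (horizontal distance between index_bolt and mould_plate below 0.058 m and angle between the x axis of mould_plate and the x axis of index_bolt, either way round below 0.045 rad and angle between mould_plate's own z axis and vertical below 0.03 rad and z of mould_plate in the frame of stand below 0.033 m and linear speed of mould_plate below 0.01 m/s); the robot touches nothing.
It fails at once if the plate is pushed with more than 22 N (contact force between the fingers and mould_plate above 22 N).
It fails at once if the plate is pushed by the arm with more than 22 N (contact force between the arm and mould_plate above 22 N).
It fails at once if the bolt is pushed with more than 22 N (contact force between any of the fingers, the arm and index_bolt above 22 N).
It fails at once if the wax bar or the hex key is moved by more than 20 mm (distance of any of wax_bar, hex_key from where it was at the start of the episode above 0.02 m).
It also fails if it takes over 64 s, if anything falls off the work surface, if the arm or the gripper's body presses on something with over 40 N, if the wrist force passes 120 N, or if a joint passes its speed limit or range.

ROBOT

A 6-joint arm with a two-finger parallel gripper is mounted at the origin on the work surface; the furniture and walls round the work are solid. World frame = base frame: x ahead of the robot, y to its left, z up, the work surface at z = 0. Lengths are in m, angles in rad, forces in N, time in s.
With the tool pointing down it reaches from about 0.35 to 0.775 m from the base axis. Payload 7.3 kg.
Tool frame: the origin (TCP) lies at the centre of the arm's flange, where the gripper is bolted on; the fingertips stand 178 mm ahead of it and the grasp point (between the pads) lies 159 mm ahead of it; z points along the fingers, y is the line along which they close (so a half turn about z gives the same grasp; the last joint's range is limited). The gripper opens to 92 mm and grips with 3 to 60 N. Pads are 19 mm wide; open, the fingers measure 130 mm over their backs; the gripper's body (75 mm by 190 mm) begins 47 mm behind the grasp point.
Start: joints at [-1.493, 0.342, 1.524, -0, 1.275, -0.146], TCP at [0.117, -0.512, 0.405] pointing down, gripper open.
Joint ranges: [-2.53, 2.53], [-0.77, 2.02], [0.04, 2.7], [-1, 4.14], [0.28, 2.66], [-3.11, 3.11]. Speed limits (rad/s): [2.57, 2.57, 3.14, 3.14, 3.14, 3.14].

INTERFACE

Orientations are given as [roll, pitch, yaw] about the fixed x, y, z axes, in that order (R = Rz(yaw) Ry(pitch) Rx(roll)).
In Python, from cell import telemetry, vision, ticket gives the robot as it stands.
- The arm moves only by the shell command python3 -m crank 'ROWS' [FORCE]. ROWS is JSON, a list of rows, each a list of 5 numbers: the gripper command: -1 is shut, 1 is fully open, values between are in proportion, then the shift along the tool's x, y, z in mm, then the turn about the tool's z in rad. In form: [[fingers, dx, dy, dz, roll], ...]. A call has 1 to 12 rows; each row is the pose to reach, as a shift and turn from the pose commanded when the call began, along the tool's axes at that moment; what a row does not reach only later rows make up. A row lasts 1/12 s, in which the tool goes at most 41.7 mm and 7.16 degrees, less where a joint would pass 70% of its speed; a pose out of reach is approached as far as the arm can. A call with a gripper value outside its range is refused whole. The fingers move at their own pace and stop on an object; FORCE is the grip in N (left out, the last holds). Time passes only in rows, so rows that repeat a pose let the fingers close. It gives the time, the measured TCP pose, the force, the opening and the grip force at its end, in the units of the state.
- telemetry.observe(): the state, without advancing time (a new reading comes with each control period).
- vision.read_camera(name): name is "scene" or "top" or "wrist"; returns (picture, depth): 384x512x3 uint8, red, green, blue; 384x512 float32, m along the optical axis (not along the pixel's ray), 0 where there is no reading.
- vision.get_calibration(name): a dict with "camera_matrix" (3x3 intrinsics, pixels), "rvec" (rotation vector, rad) and "tvec" (3), from world to camera coordinates, as OpenCV has them. Camera axes: x right, y down, z forward; pixel columns grow to the right and rows downward; lengths in m; the calibration is good to about 2 mm. A picture is of the moment at which its call begins: read the wrist's pose just before it. get_calibration takes no time and is no camera call; for the wrist camera it gives the pose at the moment of the call.
- ticket.hand_in(): hands the job in; it is judged then, once.
The state is a dict: "time": time; "qpos": joint angles; "qvel": joint speeds; "joint_efforts": joint torques, N m; "tool_pos": TCP position; "tool_rot": TCP orientation; "contact_force": force on the tool from outside, world axes, zero at the start; "torque": the same for the moment, N m; "opening": finger opening in m; "grip_force": force on a finger pad.
Only numpy, scipy, OpenCV 4.12 (cv2) and the standard library are available. Lean on these libraries where they do the work, as an engineer would, in place of code of your own. Each camera call takes 0.05 s, during which the arm holds its last target. There are 200 camera calls.

## Working session

There is one attempt and no reset: what is moved stays moved. The work goes in short steps, Python scripts to look and compute and a shell command to move; the robot and the scene stay as the last step left them, time stands still between calls to the robot, and variables do not carry over. Pictures are saved under pics/ and viewed, at most 10 in all, crops included, and the job is handed in when it is done.

```bash
ls; mkdir -p pics
python3 - <<'E'
from cell import telemetry, vision
import cv2,numpy as np
s=telemetry.observe(); print({k:np.round(v,3).tolist() for k,v in s.items()})
for n in ("top","scene"):
    p,d=vision.read_camera(n); cv2.imwrite(f"pics/{n}0.png",p[:,:,::-1]); np.save(f"pics/{n}0.npy",d)
    c=vision.get_calibration(n); print(n,{k:np.round(v,3).tolist() for k,v in c.items()})
E
```

```text
pics
{'time': 0.0, 'qpos': [-1.493, 0.343, 1.525, -0.0, 1.275, -0.146], 'qvel': [-0.001, -0.0, 0.0, 0.001, -0.0, -0.001], 'joint_efforts': [0.001, -43.124, -24.421, 0.072, 0.056, -0.0], 'tool_pos': [0.117, -0.512, 0.404], 'tool_rot': [-3.14, -0.0, 0.224], 'contact_force': [0.315, 0.146, -0.046], 'torque': [0.021, -0.016, 0.007], 'grip_force': 0.0, 'opening': 0.092}
top {'camera_matrix': [[458.081, 0.0, 254.713], [0.0, 458.081, 195.311], [0.0, 0.0, 1.0]], 'rvec': [2.163, -2.15, 0.107], 'tvec': [-0.079, 0.526, 0.885]}
scene {'camera_matrix': [[424.786, 0.0, 256.593], [0.0, 424.786, 194.001], [0.0, 0.0, 1.0]], 'rvec': [0.91, -2.587, 0.977], 'tvec': [0.365, 0.353, 0.66]}
```

View pics/top0.png

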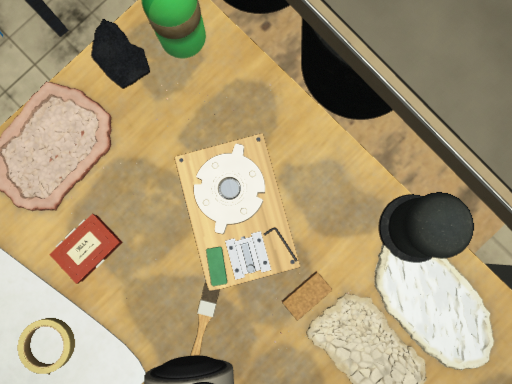

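View pics/scene0.png

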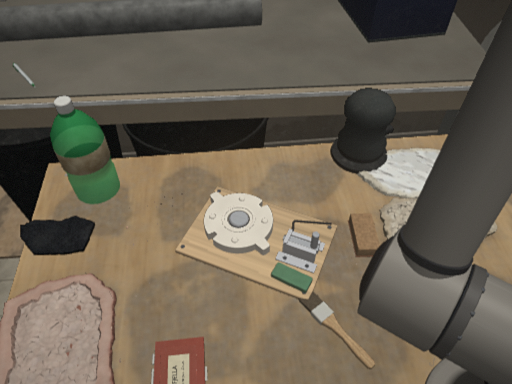

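The top view shows the plate at about (229,188), its lugs at (238,150) and (220,228), and the bolt guide at (248,255). I'll zoom in next.

```bash
cat > h.py <<'E'
import numpy as np, cv2
from cell import telemetry, vision
def px2w(n,uv,z,c=None):
    c=c or vision.get_calibration(n)
    R=cv2.Rodrigues(np.array(c["rvec"],float))[0]; t=np.array(c["tvec"],float).ravel()
    r=R.T@np.linalg.inv(np.array(c["camera_matrix"]))@np.array([uv[0],uv[1],1.]); o=-R.T@t
    return o+r*(z-o[2])/r[2]
def w2px(n,P,c=None):
    c=c or vision.get_calibration(n)
    return cv2.projectPoints(np.array(P,float).reshape(-1,3),np.array(c["rvec"],float),np.array(c["tvec"],float),np.array(c["camera_matrix"]),None)[0].reshape(-1,2)
E
python3 - <<'E'
from h import *
p=cv2.imread("pics/top0.png")[130:300,165:305]
cv2.imwrite("pics/c1.png",cv2.resize(p,None,fx=3.5,fy=3.5,interpolation=cv2.INTER_CUBIC))
E
```

```text
(no output)
```

View pics/c1.png

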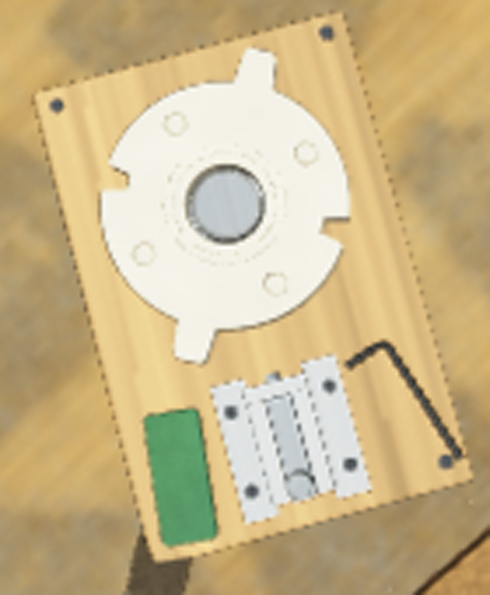

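The crop shows the lugs at crop pixels (257,68) and (193,345), the notches at (122,180) and (333,228), the bolt tip at (274,376) and the pin top at (300,484). The board corners are clear as well.

Run:
```python
from h import *
f=lambda u,v,z: px2w("top",(u/3.5+165-.36,v/3.5+130-.36),z)[:2]*1000
co=[f(36,95,.012),f(343,12,.012),f(473,478,.012),f(155,562,.012)]
print("corners",np.round(co),[np.linalg.norm(co[i]-co[i-1]).round(1) for i in range(4)])
ctr=sum(co)/4
ex=(co[2]+co[3]-co[0]-co[1]); ex/=np.linalg.norm(ex); ey=np.array([-ex[1],ex[0]])
O=ctr-42.5*ex
print("O",O.round(1),"ang",np.degrees(np.arctan2(ex[1],ex[0])).round(2))
for n,a in dict(lugA=(257,68,.052),lugB=(193,345,.052),nA=(122,180,.052),nB=(333,228,.052),spig=(226,204,.056),tip=(274,376,.046),pin=(300,484,.086)).items():
    w=f(*a); d=w-O; print(n,w.round(1),"stand",(d@ex).round(1),(d@ey).round(1),"ang",np.degrees(np.arctan2(d@ey,d@ex)).round(1))
```

```text
corners [[ 607.   89.]
 [ 658.  -91.]
 [ 386. -167.]
 [ 338.   14.]] [np.float64(279.6), np.float64(187.2), np.float64(281.6), np.float64(187.1)]
O [538.3 -27.3] ang -164.46
lugA [615.3 -42.9] stand -70.0 35.6 ang 153.0
lugB [459.5  -9.2] stand 71.1 -38.5 ang -28.5
nA [551.3  31.9] stand -28.4 -53.5 ang -117.9
nB [524.9 -86.1] stand 28.7 53.1 ang 61.6
spig [537.5 -26.7] stand 0.6 -0.8 ang -52.6
tip [442.9 -53.9] stand 99.0 0.1 ang 0.0
pin [385.6 -69.7] stand 158.5 -0.1 ang -0.0
```

```bash
cat >> h.py <<'E'
def goal(x,y,z,yaw,s=None):
    """world goal of TCP (mm, deg) -> dx,dy,dz mm, roll rad"""
    s=s or telemetry.observe(); from scipy.spatial.transform import Rotation as Ro
    R=Ro.from_euler("xyz",s["tool_rot"]).as_matrix()
    d=R.T@(np.array([x,y,z])-np.array(s["tool_pos"])*1000)
    r=-(np.radians(yaw)-s["tool_rot"][2]); r=(r+np.pi)%(2*np.pi)-np.pi
    return d.round(1),round(r,3)
E
python3 - <<'E'
from h import *
d=np.load("pics/top0.npy"); c=vision.get_calibration("top")
R=cv2.Rodrigues(np.array(c["rvec"]))[0];t=np.array(c["tvec"]).ravel();K=np.array(c["camera_matrix"])
for uv in [(447,222),(405,230),(185,20),(120,55),(380,340),(190,370)]:
    z=d[uv[1],uv[0]]; print(uv,(R.T@(np.linalg.inv(K)@np.array([*uv,1])*z-t)).round(3))
print(goal(617.9,-44.4,300,-12.5))
E
```

```text
(447, 222) [ 0.467 -0.397  0.173]
(405, 230) [ 0.455 -0.34   0.132]
(185, 20) [0.83  0.05  0.153]
(120, 55) [0.826 0.211 0.012]
(380, 340) [ 0.246 -0.321  0.019]
(190, 370) [0.249 0.011 0.262]
(array([ 592.6, -344.3,  104.7]), np.float64(0.442))
```

```bash
R=1; python3 -m crank '[[-0.13,40,-23,0,0.03],[-0.13,592,-344,0,0.442],[-0.13,592,-344,0,0.442],[-0.13,592,-344,0,0.442],[-0.13,592,-344,0,0.442],[-0.13,592,-344,0,0.442],[-0.13,592,-344,0,0.442],[-0.13,592,-344,0,0.442],[-0.13,592,-344,0,0.442],[-0.13,592,-344,0,0.442],[-0.13,592,-344,0,0.442],[-0.13,592,-344,0,0.442]]'; python3 -c "
from h import *
print(goal(617.9,-44.4,300,-12.5))"
```

```text
time: 1.1
tool_pos: [0.4754, -0.1769, 0.4045]
tool_rot: [3.142, 0.0, -0.218]
contact_force: [0.5, -1.2, -0.3]
opening: 0.0398
grip_force: 0.0
(array([ 110.5, -160.2,  104.5]), np.float64(0.0))
```

```bash
python3 -m crank '[[-0.13,110,-160,50,0],[-0.13,110,-160,104,0],[-0.13,110,-160,104,0],[-0.13,110,-160,104,0],[-0.13,110,-160,104,0],[-0.13,110,-160,104,0],[-0.13,110,-160,104,0],[-0.13,110,-160,104,0],[-0.13,110,-160,104,0]]'
python3 - <<'E'
from h import *
c=vision.get_calibration("wrist"); p,d=vision.read_camera("wrist"); cv2.imwrite("pics/w1.png",p[:,:,::-1])
print(goal(617.9,-44.4,210,-12.5), w2px("wrist",[.6179,-.0444,.052],c))
p,d=vision.read_camera("top"); cv2.imwrite("pics/t1.png",p[:,:,::-1])
E
```

```text
time: 1.85
tool_pos: [0.6159, -0.0474, 0.3016]
tool_rot: [3.141, -0.001, -0.219]
contact_force: [-0.1, 0.5, -0.4]
opening: 0.0401
grip_force: 0.0
(array([ 1.2, -3.6, 92. ]), np.float64(-0.001)) [[251.82737994 199.26327643]]
```

View pics/w1.png

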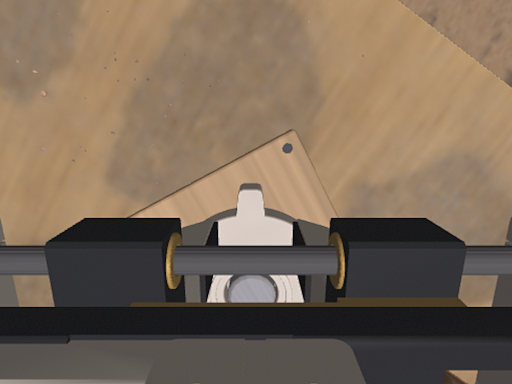

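The wrist view shows the lug at about (251,200), against a prediction of (252,199). It is centred, so I'll descend astride it.

```bash
python3 -m crank '[[-0.13,1,-3,25,0],[-0.13,1,-3,50,0],[-0.13,1,-3,75,0],[-0.13,1,-3,92,0],[-0.13,1,-3,92,0],[-0.13,1,-3,92,0]]'
python3 - <<'E'
from h import *
s=telemetry.observe(); C=np.array([537.8,-26.7])
# arc rows: tool-frame shift from the present pose at clockwise angle a (deg), radius 82
for a in range(0,69,4):
    th=-12.46-a; P=C+82*np.array([np.cos(np.radians(th)),np.sin(np.radians(th))])
    d,r=goal(*P,s["tool_pos"][2]*1000,th,s); print(a,d[:2],r)
E
```

```text
time: 2.45
tool_pos: [0.6177, -0.0446, 0.2093]
tool_rot: [3.141, 0.0, -0.22]
contact_force: [-0.9, -1.1, 0.1]
opening: 0.04
grip_force: 0.0
0 [ 0.1 -0.3] -0.002
4 [-0.1  5.5] 0.068
8 [-0.6 11.1] 0.138
12 [-1.6 16.8] 0.207
16 [-3.  22.3] 0.277
20 [-4.8 27.8] 0.347
24 [-6.9 33.1] 0.417
28 [-9.4 38.2] 0.487
32 [-12.2  43.2] 0.556
36 [-15.4  48. ] 0.626
40 [-18.9  52.5] 0.696
44 [-22.8  56.7] 0.766
48 [-26.9  60.7] 0.836
52 [-31.3  64.4] 0.905
56 [-35.9  67.8] 0.975
60 [-40.7  70.8] 1.045
64 [-45.8  73.5] 1.115
68 [-51.   75.9] 1.185
```

```bash
python3 -m crank '[[-0.35,0,0,0,0],[-0.35,0,0,0,0],[-0.35,0,1.5,0,0.017],[-0.35,0,3,0,0.035],[-0.35,-0.1,5.5,0,0.068],[-0.35,-0.3,8.3,0,0.103],[-0.35,-0.6,11.1,0,0.138],[-0.35,-1.1,14,0,0.172],[-0.35,-1.6,16.8,0,0.207],[-0.35,-2.3,19.6,0,0.242],[-0.35,-3,22.3,0,0.277],[-0.35,-3.9,25,0,0.312]]'
```

```text
time: 3.45
tool_pos: [0.6088, -0.0671, 0.2094]
tool_rot: [-3.141, -0.001, -0.533]
contact_force: [0.0, 2.3, 0.9]
opening: 0.0301
grip_force: 1.0
```

```bash
python3 -m crank '[[-0.35,-0.1,4.3,0,0.052],[-0.35,-0.4,8.6,0,0.105],[-0.35,-1,12.8,0,0.157],[-0.35,-1.8,17,0,0.209],[-0.35,-2.8,21.2,0,0.262],[-0.35,-4,25.3,0,0.314],[-0.35,-5.4,29.4,0,0.367],[-0.35,-7.1,33.4,0,0.419],[-0.35,-8.9,37.2,0,0.471],[-0.35,-11,41,0,0.524],[-0.35,-12.8,44,0,0.567],[-0.35,-13.7,45.5,0,0.588]]'
python3 - <<'E'
from h import *
s=telemetry.observe(); print(s["qpos"])
p,d=vision.read_camera("top"); cv2.imwrite("pics/t2.png",p[:,:,::-1])
cv2.imwrite("pics/c2.png",cv2.resize(p[130:300,165:305,::-1],None,fx=3.5,fy=3.5,interpolation=cv2.INTER_CUBIC))
E
```

```text
time: 4.45
tool_pos: [0.5739, -0.0997, 0.2093]
tool_rot: [-3.141, -0.001, -1.121]
contact_force: [0.3, 2.3, 0.7]
opening: 0.0295
grip_force: 0.8
[-3.03590379e-01  6.59340500e-01  1.58687792e+00  3.86066486e-04
  8.94223833e-01  2.38831235e+00]
```

View pics/c2.png

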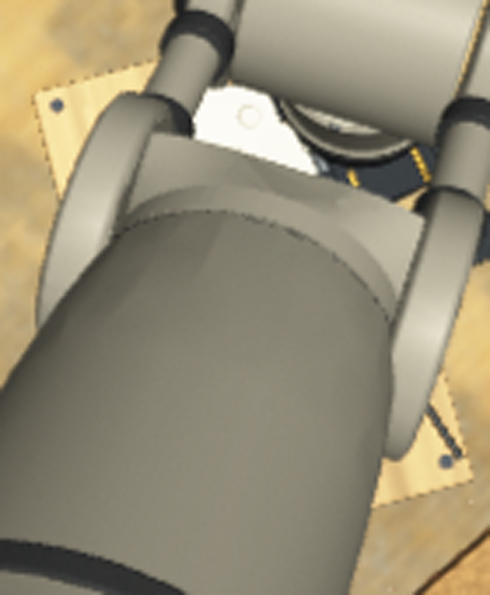

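The top view is mostly hidden by the arm. I'll turn 13° more, back off, and look again.

```bash
python3 -m crank '[[-0.35,-0.1,2.9,0,0.035],[-0.35,-0.2,5.7,0,0.07],[-0.35,-0.5,8.6,0,0.105],[-0.35,-1,12.1,0,0.148],[-0.35,-1.6,16,0,0.196],[-0.35,-2.1,18.4,0,0.227],[-0.35,-2.1,18.4,0,0.227],[-0.35,-1.9,15.4,0,0.227],[-0.35,-1.9,15.4,0,0.227],[-0.35,-1.9,15.4,-40,0.227],[-0.35,-1.9,15.4,-80,0.227],[-0.35,-1.9,15.4,-110,0.227]]';python3 -m crank '[[-0.35,40,0,0,0],[-0.35,80,0,0,0],[-0.35,120,0,0,0],[-0.35,150,0,0,0],[-0.35,150,0,0,0]]'
python3 - <<'E'
from h import *
c=vision.get_calibration("wrist");p,d=vision.read_camera("wrist"); cv2.imwrite("pics/w2.png",p[:,:,::-1])
p,d=vision.read_camera("top"); cv2.imwrite("pics/t3.png",p[:,:,::-1])
q=np.hstack([cv2.resize(p[130:300,165:305,::-1],None,fx=2.2,fy=2.2,interpolation=cv2.INTER_CUBIC),cv2.resize(cv2.imread("pics/w2.png"),(490,374))])
cv2.imwrite("pics/c3.png",q)
E
```

```text
time: 5.5
tool_pos: [0.5596, -0.1045, 0.3211]
tool_rot: [-3.141, -0.001, -1.344]
contact_force: [-0.1, -0.1, -0.3]
opening: 0.0296
grip_force: 0.0
time: 5.92
tool_pos: [0.5931, -0.2562, 0.3183]
tool_rot: [-3.141, -0.003, -1.349]
contact_force: [-1.0, 0.4, -0.5]
opening: 0.03
grip_force: 0.0
```

View pics/c3.png

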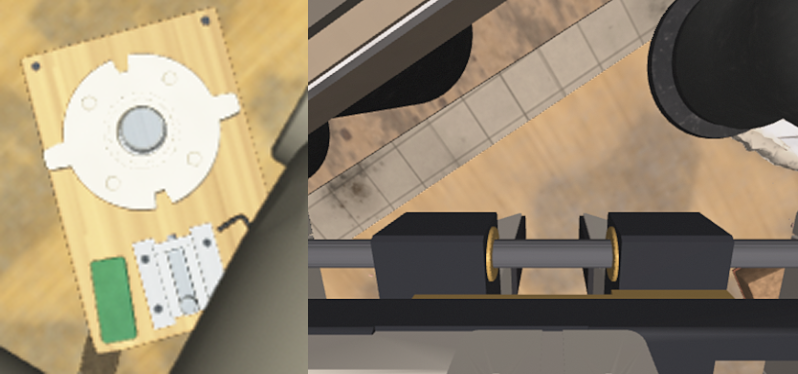

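The plate is clear now: lugs at crop (230,106) and (53,157), notches at (121,62) and (160,200). I'll measure its angle by polar unwrap, calibrating against the first picture.

```bash
cat >> h.py <<'E'
O=np.array([538.3,-27.3]); EX=np.radians(-164.46)
def plate(img,vis=None):
    """fit plate centre (stand mm) and angle (deg, notch mod 180) from bgr top picture at z=52"""
    from scipy.optimize import minimize
    w=cv2.GaussianBlur((img.min(2)).astype(np.float32),(3,3),0)
    th=np.radians(np.arange(0,360,1.)); c=vision.get_calibration("top")
    e=np.array([[np.cos(EX),np.sin(EX)],[-np.sin(EX),np.cos(EX)]])
    def model(r,t): # signed, local
        x,y=np.abs(r*np.cos(t)),np.abs(r*np.sin(t))
        m=(r<70)|((y<90)&(x<11-2*(y-70)/20)&(y>60))
        n=(x>56)&(y<4.5+3.5*(x-56)/14)
        return np.where(m&~n,1.,-1.)
    rr=np.arange(52,98,1.); Rg,Tg=np.meshgrid(rr,th); M=model(Rg,Tg)*Rg
    def cost(p):
        X=p[0]+Rg*np.cos(Tg+p[2]);Y=p[1]+Rg*np.sin(Tg+p[2])
        P=O+np.stack([X,Y],-1)@e; u=w2px("top",np.concatenate([P/1000,np.full(P.shape[:2]+(1,),.052)],-1),c).astype(np.float32)
        return -(cv2.remap(w,u[:,0].reshape(X.shape),u[:,1].reshape(X.shape),cv2.INTER_LINEAR)*M).mean()
    b=min((cost((0,0,np.radians(a))),a) for a in range(-90,90,3))
    s=minimize(cost,[0,0,np.radians(b[1])],method="Nelder-Mead",options=dict(initial_simplex=np.array([0,0,np.radians(b[1])])+np.array([[0,0,0],[2,0,0],[0,2,0],[0,0,.04]])))
    return s.x[0].round(2),s.x[1].round(2),np.degrees(s.x[2]).round(2)
E
python3 - <<'E'
from h import *
for n in("top0","t3"): print(n,plate(cv2.imread(f"pics/{n}.png")))
f=lambda u,v,z: px2w("top",(u/2.2+165-.27,v/2.2+130-.27),z)[:2]*1000
e=np.array([[np.cos(EX),np.sin(EX)],[-np.sin(EX),np.cos(EX)]])
for a in [(230,106),(53,157),(121,64),(160,198)]:
    q=e@(f(*a,.052)-O); print(q.round(1),np.degrees(np.arctan2(q[1],q[0])).round(1))
E
```

```text
top0 (np.float64(-0.97), np.float64(-1.27), np.float64(62.02))
t3 (np.float64(1.4), np.float64(-1.81), np.float64(1.91))
[ 1.5 79.7] 88.9
[  4.3 -83.4] -87.1
[-60.7  -4.1] -176.1
[64.2 -1.3] -1.2
```

The plate is at 1 to 2° by the fit and by hand picks, within the 3.5° limit and the bolt's taper range. Next is the space behind the bolt pin.

```bash
python3 -c "
from h import *
print(goal(357.5,-77.5,318,15.5),goal(357.5,-77.5,238,15.5))"
```

```text
(array([-222.2,  190.5,    0.3]), np.float64(-1.617)) (array([-222.2,  190.4,   80.3]), np.float64(-1.617))
```

```bash
python3 -m crank '[[-1,-222,190,0,-0.12],[-1,-222,190,0,-1.617],[-1,-222,190,0,-1.617],[-1,-222,190,0,-1.617],[-1,-222,190,0,-1.617],[-1,-222,190,0,-1.617],[-1,-222,190,0,-1.617],[-1,-222,190,0,-1.617],[-1,-222,190,0,-1.617],[-1,-222,190,0,-1.617],[-1,-222,190,0,-1.617],[-1,-222,190,0,-1.617]]';python3 -m crank '[[-1,0,0,0,0]]'
python3 - <<'E'
from h import *
s=telemetry.observe();print(s["qpos"],goal(357.5,-77.5,238,15.5))
c=vision.get_calibration("wrist");p,d=vision.read_camera("wrist")
print(w2px("wrist",[[.3843,-.0697,.086],[.3843,-.0697,.071],[.4434,-.0537,.046]],c))
cv2.imwrite("pics/w4.png",p[:,:,::-1])
p,d=vision.read_camera("top");cv2.imwrite("pics/t4.png",p[:,:,::-1])
E
```

```text
time: 7.02
tool_pos: [0.3574, -0.0756, 0.3189]
tool_rot: [-3.141, -0.0, 0.158]
contact_force: [0.2, -0.1, 0.2]
opening: 0.0002
grip_force: 0.0
time: 7.1
tool_pos: [0.3574, -0.0757, 0.3188]
tool_rot: [-3.141, 0.0, 0.157]
contact_force: [-0.3, 0.4, 0.4]
opening: 0.0007
grip_force: 0.0
[-4.19516978e-01  1.59415483e-01  2.05053696e+00  1.12188176e-04
  9.31787927e-01  9.94671374e-01] (array([-0.2,  1.8, 80.8]), np.float64(-0.114))
[[253.81694809 169.75566359]
 [253.9149827  166.05943454]
 [245.37028035  82.08195776]]
```

View pics/w4.png

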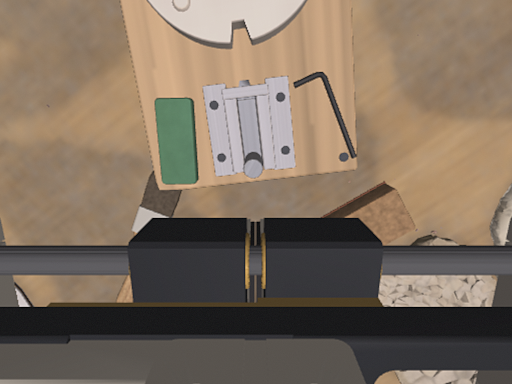

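The wrist view shows the pin top at (253,168), predicted (254,170), and the nose tip at (244,82), predicted (245,82). The notch at (239,35) is in line with the bolt. I'll descend behind the pin.

```bash
python3 -m crank '[[-1,0,1.8,0,-0.114],[-1,0,1.8,30,-0.114],[-1,0,1.8,60,-0.114],[-1,0,1.8,80,-0.114],[-1,0,1.8,80,-0.114],[-1,0,1.8,80,-0.114],[-1,0,1.8,80,-0.114]]'; python3 -m crank '[[-1,1,0,0,0],[-1,2,0,0,0],[-1,3,0,0,0],[-1,4,0,0,0],[-1,5,0,0,0],[-1,6,0,0,0],[-1,7,0,0,0],[-1,8,0,0,0],[-1,8,0,0,0]]'
```

```text
time: 7.78
tool_pos: [0.3586, -0.0787, 0.2396]
tool_rot: [3.141, -0.001, 0.263]
contact_force: [0.2, -0.4, -0.2]
opening: 0.0003
grip_force: 0.0
time: 8.53
tool_pos: [0.3661, -0.0766, 0.2387]
tool_rot: [3.142, 0.0, 0.264]
contact_force: [0.2, -0.4, 0.5]
opening: 0.0008
grip_force: 0.0
```

```bash
python3 -m crank '[[-1,1,-1.3,0,0],[-1,2,-1.3,0,0],[-1,3,-1.3,0,0],[-1,4,-1.3,0,0],[-1,5,-1.3,0,0],[-1,6.5,-1.3,0,0],[-1,8,-1.3,0,0],[-1,10,-1.3,0,0],[-1,12,-1.3,0,0],[-1,14,-1.3,0,0],[-1,16,-1.3,0,0],[-1,18,-1.3,0,0]]'; python3 -m crank '[[-1,2,0,0,0],[-1,4,0,0,0],[-1,6,0,0,0],[-1,8,0,0,0],[-1,10,0,0,0],[-1,11,0,0,0],[-1,12,0,0,0]]'
```

```text
time: 9.53
tool_pos: [0.3831, -0.0705, 0.2386]
tool_rot: [-3.141, 0.0, 0.264]
contact_force: [-2.6, 1.2, 0.8]
opening: 0.0007
grip_force: 1.4
time: 10.12
tool_pos: [0.3946, -0.0674, 0.2386]
tool_rot: [-3.141, 0.0, 0.264]
contact_force: [-3.1, 1.5, 0.7]
opening: 0.0005
grip_force: 1.6
```

```bash
python3 -m crank '[[-1,0.8,0,0,0],[-1,1.6,0,0,0],[-1,2.4,0,0,0],[-1,3.2,0,0,0],[-1,4,0,0,0],[-1,4.8,0,0,0]]'; python3 -m crank '[[-1,0.6,0,0,0],[-1,1.2,0,0,0],[-1,1.8,0,0,0],[-1,2.4,0,0,0],[-1,3,0,0,0]]'
```

```text
time: 10.62
tool_pos: [0.3992, -0.0662, 0.2387]
tool_rot: [-3.141, 0.0, 0.264]
contact_force: [-3.5, 2.4, 0.6]
opening: 0.0001
grip_force: 1.8
time: 11.03
tool_pos: [0.4021, -0.0654, 0.2387]
tool_rot: [-3.141, 0.0, 0.264]
contact_force: [-3.1, 3.8, 1.1]
opening: 0.0011
grip_force: 1.9
```

```bash
python3 -m crank '[[-1,0,-0.3,0,0],[-1,0.4,-0.5,0,0],[-1,0.8,-0.5,0,0],[-1,1.2,-0.5,0,0],[-1,1.6,-0.5,0,0],[-1,2,-0.5,0,0]]'; python3 -m crank '[[-1,0.4,0,0,0],[-1,0.8,0,0,0],[-1,1.2,0,0,0],[-1,1.6,0,0,0]]'
```

```text
time: 11.53
tool_pos: [0.404, -0.0646, 0.2387]
tool_rot: [3.141, -0.0, 0.264]
contact_force: [-2.3, 1.0, -0.8]
opening: 0.0003
grip_force: 1.4
time: 11.87
tool_pos: [0.4054, -0.0642, 0.2387]
tool_rot: [3.141, 0.0, 0.264]
contact_force: [-3.7, -1.0, 0.2]
opening: 0.0008
grip_force: 2.0
```

```bash
python3 -m crank '[[-1,0.3,0,0,0],[-1,0.6,0,0,0],[-1,0.9,0,0,0],[-1,1.2,0,0,0]]'|sed -n '2p;4p'; python3 -m crank '[[-1,0.3,0,0,0],[-1,0.6,0,0,0],[-1,0.9,0,0,0]]'|sed -n '2p;4p'
```

```text
tool_pos: [0.4063, -0.0639, 0.2387]
contact_force: [-6.3, -2.6, 1.9]
tool_pos: [0.4071, -0.0637, 0.2387]
contact_force: [-6.1, -3.6, 1.6]
```

```bash
for i in 1; do python3 -m crank '[[-1,0.3,0,0,0],[-1,0.6,0,0,0]]'|sed -n '2p;4p'; python3 -m crank '[[-1,0.3,0,0,0],[-1,0.6,0,0,0]]'|sed -n '2p;4p'; done
```

```text
tool_pos: [0.4077, -0.0635, 0.2387]
contact_force: [-5.5, -2.8, 1.3]
tool_pos: [0.4083, -0.0634, 0.2387]
contact_force: [-6.9, -2.7, 2.0]
```

Run:
```python
from h import *
c=vision.get_calibration("wrist");p,d=vision.read_camera("wrist")
cv2.imwrite("pics/w5.png",p[:,:,::-1])
```

```text
(no output)
```

View pics/w5.png

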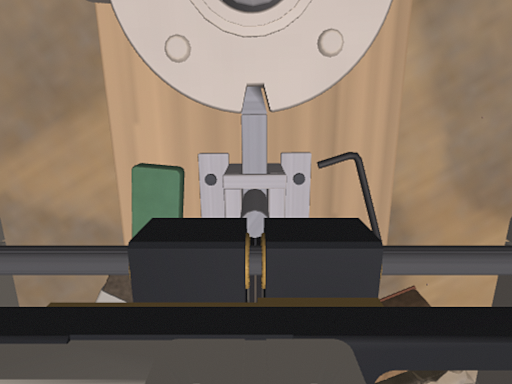

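The view shows the nose fully in the notch, with the tip at the floor near (254,84). The plate is now sliding towards the spigot, so I'll keep going gently.

```bash
python3 -m crank '[[-1,0.3,0,0,0],[-1,0.6,0,0,0]]'|sed -n '2p;4p'; python3 -m crank '[[-1,0.3,0,0,0],[-1,0.6,0,0,0]]'|sed -n '2p;4p'
```

```text
tool_pos: [0.4088, -0.0632, 0.2387]
contact_force: [-6.2, -3.3, 1.1]
tool_pos: [0.4094, -0.063, 0.2387]
contact_force: [-6.0, -2.5, 2.0]
```

```bash
python3 -m crank '[[-1,0.3,0,0,0],[-1,0.6,0,0,0]]'|sed -n '2p;4p'; python3 -m crank '[[-1,0.3,0,0,0],[-1,0.5,0,0,0]]'|sed -n '2p;4p'
```

```text
tool_pos: [0.4099, -0.0629, 0.2387]
contact_force: [-6.7, -3.2, 2.2]
tool_pos: [0.4101, -0.0628, 0.2386]
contact_force: [-9.7, -4.2, 2.7]
```

```bash
python3 -m crank '[[-1,0.1,0,0,0]]'|sed -n '2p;4p'; python3 -m crank '[[-1,0.1,0,0,0]]'|sed -n '2p;4p'
```

```text
tool_pos: [0.4102, -0.0628, 0.2386]
contact_force: [-8.9, -5.0, 3.3]
tool_pos: [0.4102, -0.0628, 0.2386]
contact_force: [-9.4, -6.4, 4.0]
```

```bash
python3 -m crank '[[-1,0.1,0,0,0],[-1,0.2,0,0,0]]'|sed -n '2p;4p'; python3 -m crank '[[-1,0.1,0,0,0]]'|sed -n '2p;4p'
```

```text
tool_pos: [0.4103, -0.0628, 0.2386]
contact_force: [-9.4, -5.4, 3.6]
tool_pos: [0.4103, -0.0628, 0.2386]
contact_force: [-11.2, -5.5, 4.5]
```

```bash
python3 -m crank '[[-1,0.1,0,0,0],[-1,0.2,0,0,0]]'|sed -n '2p;4p'; python3 -m crank '[[-1,0.1,0,0,0]]'|sed -n '2p;4p'
```

```text
tool_pos: [0.4105, -0.0628, 0.2386]
contact_force: [-9.9, -6.7, 5.1]
tool_pos: [0.4105, -0.0627, 0.2386]
contact_force: [-10.3, -6.0, 4.9]
```

```bash
python3 -m crank '[[-1,0.2,0,0,0],[-1,0.3,0,0,0]]'|sed -n '2p;4p'; python3 -m crank '[[-1,0.1,0,0,0]]'|sed -n '2p;4p'
```

```text
tool_pos: [0.4106, -0.0627, 0.2386]
contact_force: [-12.4, -8.1, 5.2]
tool_pos: [0.4107, -0.0627, 0.2386]
contact_force: [-12.7, -6.7, 6.9]
```

```bash
python3 -m crank '[[-1,0.1,0,0,0],[-1,0.2,0,0,0],[-1,0.2,0,0,0]]'|sed -n '2p;4p';python3 -m crank '[[-1,0,0,0,0],[-1,0,0,0,0],[-1,0,0,0,0],[-1,0,0,0,0],[-1,0,0,0,0],[-1,0,0,0,0],[-1,0,0,0,0],[-1,0,0,0,0]]'|sed -n '2p;4p'
python3 - <<'E'
from h import *
F=[]
for i in range(5):
    vision.read_camera("wrist"); F.append(telemetry.observe()["contact_force"])
F=np.array(F); print(F.mean(0), F@[-.963,-.268,0])
E
```

```text
tool_pos: [0.4107, -0.0627, 0.2386]
contact_force: [-13.1, -6.9, 6.0]
tool_pos: [0.4107, -0.0627, 0.2386]
contact_force: [-12.9, -6.8, 5.8]
[-13.47674547  -7.55970247   6.44810091] [14.81292299 14.75830563 15.30263783 14.60043576 15.54622856]
```

About 15 N axial has been held for over 1 s. I'll retract, lift, and check.

```bash
python3 -m crank '[[-1,-0.5,0,0,0],[-1,-1,0,0,0],[-1,-2,0,0,0],[-1,-6,0,0,0],[-1,-14,0,0,0],[-1,-14,0,-20,0],[-1,-14,0,-60,0],[-1,-14,0,-100,0],[-1,-14,0,-140,0],[-1,-14,0,-160,0],[-1,-14,0,-160,0]]'; python3 -m crank '[[-1,0,0,0,0],[-1,0,0,0,0]]'
python3 - <<'E'
from h import *
p,d=vision.read_camera("wrist"); cv2.imwrite("pics/w6.png",p[:,:,::-1])
t,d=vision.read_camera("top"); cv2.imwrite("pics/t6.png",t[:,:,::-1]); 
cv2.imwrite("pics/c6.png",np.hstack([cv2.resize(t[130:300,165:305,::-1],None,fx=2.2,fy=2.2),cv2.resize(p[:,:,::-1],(490,374))]))
E
```

```text
time: 16.5
tool_pos: [0.3994, -0.0662, 0.4036]
tool_rot: [3.135, -0.01, 0.264]
contact_force: [0.5, -0.3, 0.3]
opening: 0.0006
grip_force: 0.0
time: 16.67
tool_pos: [0.3983, -0.0658, 0.398]
tool_rot: [-3.141, 0.0, 0.264]
contact_force: [0.4, 0.3, -0.4]
opening: 0.0004
grip_force: 0.0
```

View pics/c6.png

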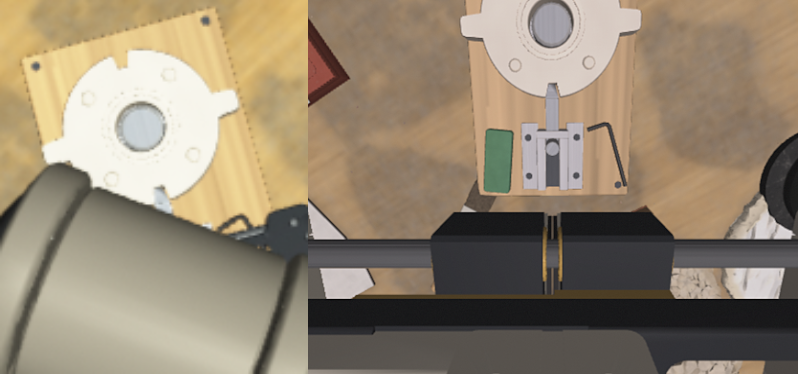

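The bolt is fully seated, with its tip on the notch floor near (552,88). The lug line and the board edge agree to within about 1°, and the bystanders are undisturbed.

```bash
python3 -c "
from cell import ticket
print(ticket.hand_in())"
```

```text
the job is handed in; nothing more can be done
None
```

I turned the plate about 60° until a notch faced the bolt, slid the bolt to the notch floor, pressed it at about 15 N for over half a second, withdrew the arm clear and handed in; the hand-in gave no verdict.

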